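# Start the dust extractor from under its push-latch flap

## Robot

A 6-joint arm with a two-finger parallel gripper is mounted at the origin on the work surface. World frame = base frame: x ahead of the robot, y to its left, z up, the work surface at z = 0. Lengths are in m, angles in rad, forces in N, time in s.
With the tool pointing down it reaches from about 0.35 to 0.975 m from the base axis. Payload 4.9 kg.
Tool frame: the origin (TCP) lies on the centre line of the jaws, within the pads' length; the fingertips stand 22 mm ahead of it and the grasp point (between the pads) lies 3 mm ahead of it (manip.tcp_to_tips is the distance from the TCP to the fingertips, in m); z points along the fingers, x is the direction in which the jaws open and shut, and the axes are right-handed (so a half turn about z gives the same grasp; the last joint's range is limited). The gripper opens to 85 mm and grips with 20 to 120 N. Pads are 22 mm wide; open, the fingers measure 114 mm over their backs; the gripper's body (76 mm by 85 mm) begins 54 mm behind the grasp point. The pads swing forward as they close: fully open they stand 13 mm farther back than shut.
Start: joints at [-1.295, 0.053, 1.613, -0, 1.476, -0.119], TCP at [0.24, -0.577, 0.253] pointing down, gripper open.
Joint ranges: [-3.01, 3.01], [-1.01, 2.22], [0.06, 2.58], [-1.02, 4.17], [0.09, 2.62], [-3.14, 3.14]. Speed limits (rad/s): [2.57, 2.57, 3.14, 3.14, 3.14, 3.14].

## Interface

Orientations are given as a unit quaternion [w, x, y, z].
In Python, from plant import manip gives the robot as it stands.
- The arm moves only by the shell command python3 -m pendant 'ROWS'. ROWS is a JSON object of lists of equal length, an entry for each row: "linear": the shift along the tool's x, y, z in cm, a list of three; "rotation": the turn, a rotation vector about the tool's x, y, z in degrees, a list of three; "grip": the closure, from 0 (fully open) to 1 (shut). A call has exactly 10 rows; each row is the pose to reach, as a shift and turn from the pose commanded when the call began, along the tool's axes at that moment; what a row does not reach only later rows make up. A row lasts 1/12 s, in which the tool goes at most 41.7 mm and 7.16 degrees, less where a joint would pass 70% of its speed; a pose out of reach is approached as far as the arm can. A call with a gripper value outside its range is refused whole. The fingers move at their own pace and stop on an object; the grip force is fixed at half the most. Time passes only in rows, so rows that repeat a pose let the fingers close, or fill a call up. It gives the time, the measured TCP pose, the force and the opening at its end, in the units of the state.
- manip.state(): the state, without advancing time (a new reading comes with each control period).
- manip.grab_frame(name): name is "side" or "top"; returns the picture (400x640x3 uint8, red, green, blue); there is no depth.
- manip.calibration(name): a dict with "fx", "fy", "cx", "cy" (pixels), "k1" (the pictures are not rectified: a ray, as slopes to the right and down, at radius r is drawn at 1 + k1 r^2 times it, then the intrinsics apply), "cam_to_world" (4x4, takes a point from camera to world coordinates). Camera axes: x right, y up, looking along -z (the intrinsics and any distortion apply to the point x, -y, -z); pixel columns grow to the right and rows downward; lengths in m; the calibration is good to about 2 mm. A picture is of the moment at which its call begins. calibration takes no time and is no camera call.
- manip.job_done(): hands the job in, once; it reports no verdict.
The state is a dict: "time": time; "joint_pos": joint angles; "joint_vel": joint speeds; "joint_efforts": joint torques, N m; "tool_pos": TCP position; "tool_rot": TCP orientation; "contact_force": force on the tool from outside, world axes, zero at the start; "ft_torque": the same for the moment, N m; "gripper_width": opening from 0.0 (shut) to 1.0 (fully open).
Only numpy, scipy, OpenCV 4.12 (cv2) and the standard library are available. Lean on these libraries where they do the work, as an engineer would, in place of code of your own. Each camera call takes 0.05 s, during which the arm holds its last target. There are 200 camera calls.

## Task

Switch on the dust extractor for the lathe: press the orange flap of the switch box in fully so that it pops open, push the green button underneath all the way down with a fingertip and let it come back, then push the flap down and press it in until it latches shut again. Do not press the red button, and do not pick up or shift anything that stands around the box.

Things in the scene. Friction and masses are not known exactly. Their poses are not given: they have to be found in the camera images.
- switchbox: Grey-green metal switch box fixed to the bench, 180 (its x) x 120 (its y) x 70 mm high; origin at the centre of its underside, z up. A well 132 x 70 mm, centred in its top, floor 37 mm above the bench, is covered by the orange flap. In the well a green and a red button stand 42 mm either side of the centre along x (which is where varies), 9 mm to -y, and a 31 mm wide latch between
- flap (a joint): Orange flap, 128 (box x) x 66 (box y) x 4 mm, hinged on its +y edge. Rad: 0 latched shut, top flush with the box, 70 mm above the bench; -0.145 pressed in to the stop (free -y edge 10 mm lower); 1.15 open, where it stays (free edge up, 130 mm above the bench, outer face to +y). Pressed to the stop and let go, it springs open in about 0.5 s, or if it was open, it rises to 0 and stays latched
- flap_press (a point): Where to press the flap: centre of the black finger pad (50 x 12 mm) on its outer (top) face, 55 mm from the hinge line, 11 mm from the free edge; moves with the flap. Pressing in to the stop here takes 2 to 6 N; a press short of the stop, or a slam, may not work the latch. The open flap is pushed over from its +y side and down with 1 to 3 N
- flap_hinge (a point): Midpoint of the flap's hinge line, 68 mm above the bench, 33 mm to the box's +y side of its centre; the line runs along the box's x
- green_top (a point): Centre of the top face of the green button (22 mm across, in a round black housing 38 mm across), which looks up, 59 mm above the bench when not pressed; the top of the housing is 10 mm lower
- green (a joint): Travel of the green button in m: 0 out, 0.006 all the way down (4 N). It springs back
- red_top (a point): Centre of the top face of the red button, the same in shape and height as the green one
- red (a joint): Travel of the red button in m: 0 out, 0.006 all the way down (4 N). Not to be pressed
- tray: Green plastic parts tray standing loose on the bench, 90 x 70 x 35 mm, origin under its centre. Leave alone
- finial: Turned light-wood finial standing loose, 48 mm across, 82 mm tall, origin under its centre. Leave alone
- glue: White glue bottle with an orange cap standing loose, 48 mm across, 100 mm tall, origin under its centre. Leave alone
- faceplate: Steel lathe faceplate lying loose, a disc 72 mm across and 18 mm thick, origin under its centre. Leave alone
There are look-alikes about, which are no part of the job. Of the things that look like the switchbox, take the one that is farthest to the robot's right at the start.

How it is judged:
On the way, in this order (a step that is already met when the one before it is completed fails the run):
1. the flap is pressed in (value of joint flap below -0.1 rad).
2. the flap has popped open (value of joint flap above 0.9 rad), for 0.1 s.
3. the green button is pushed down (value of joint green above 0.0045 m).
4. the green button has come back (value of joint green below 0.002 m).
5. the flap is pressed in again (value of joint flap below -0.1 rad).
At the end, for the whole second after the job is handed in: the flap is latched shut and at rest (joint within 0.03 rad of 0), both buttons are out (within 2 mm) (value of joint flap between -0.03 and 0.03 rad and velocity of joint flap between -0.05 and 0.05 rad/s and value of joint each of green, red below 0.002 m); the robot touches nothing.
It fails at once if the red button is pressed (more than 3 mm) (value of joint red above 0.003 m).
It fails at once if a thing around the box is lifted, carried or shifted by more than 25 mm, or tipped over (distance of any of tray, finial, glue, faceplate from where it was at the start of the episode above 0.025 m or angle between any of finial, glue, tray's own z axis and vertical above 0.5 rad).
It also fails if it takes over 51 s, if anything falls off the work surface, if the arm or the gripper's body presses on something with over 40 N, if the wrist force passes 120 N, or if a joint passes its speed limit or range.

## Working session

There is one attempt and no reset: what is moved stays moved. The work goes in short steps, Python scripts to look and compute and a shell command to move; the robot and the scene stay as the last step left them, time stands still between calls to the robot, and variables do not carry over. Pictures are saved under pics/ and viewed, about 8 in all and at most 12, crops included, and the job is handed in when it is done.

```bash
ls; mkdir -p pics
python3 - <<'E'
from plant import manip
import cv2,numpy as np
np.set_printoptions(precision=4,suppress=True)
for n in("top","side"):
    cv2.imwrite(f"pics/{n}0.png",manip.grab_frame(n)[:,:,::-1]); print(n,manip.calibration(n))
print(manip.state())
E
```

```text
pics
top {'fx': 368.25320263524327, 'fy': 368.25320263524327, 'cx': 315.95166199842475, 'cy': 201.2741819956102, 'k1': -0.08847159653804991, 'cam_to_world': array([[-0.0062,  0.9995, -0.0295,  0.4819],
       [-1.    , -0.0064, -0.0067,  0.0981],
       [-0.0069,  0.0295,  0.9995,  1.0616],
       [ 0.    ,  0.    ,  0.    ,  1.    ]])}
side {'fx': 420.24365826381165, 'fy': 420.24365826381165, 'cx': 322.0314263701026, 'cy': 204.52522695798112, 'k1': -0.034432735445828075, 'cam_to_world': array([[ 0.9875,  0.1167, -0.106 ,  0.409 ],
       [-0.1574,  0.6917, -0.7048, -0.517 ],
       [-0.0089,  0.7127,  0.7014,  0.7131],
       [ 0.    ,  0.    ,  0.    ,  1.    ]])}
{'time': 0.1, 'joint_pos': array([-1.295 ,  0.0533,  1.6142, -0.    ,  1.476 , -0.119 ]), 'joint_vel': array([ 0.0016, -0.0013, -0.004 ,  0.0006,  0.0012, -0.0003]), 'joint_efforts': array([  0.0001, -39.4899, -37.1366,  -0.0002,   0.0038,   0.    ]), 'tool_pos': array([ 0.2402, -0.5764,  0.2522]), 'tool_rot': array([-0.0006,  0.832 , -0.5547, -0.0007]), 'contact_force': array([-0.5675, -0.3703, -0.3851]), 'ft_torque': array([-0.0241, -0.0159, -0.0187]), 'gripper_width': 1.0014076163126233}
```

View pics/top0.png

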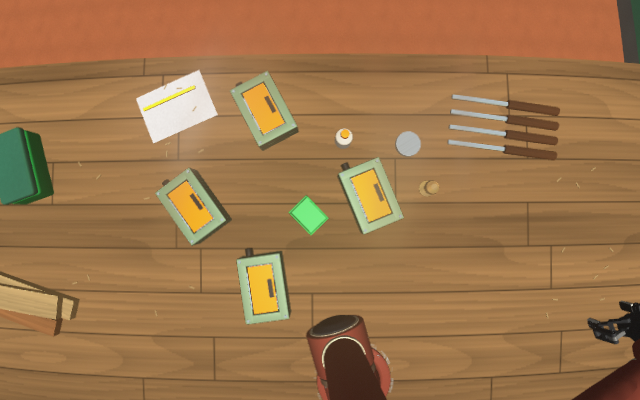

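View pics/side0.png

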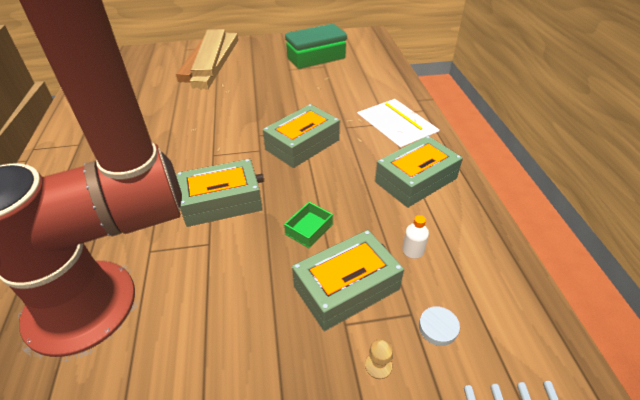

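The top view shows four look-alike boxes at (264,109), (192,206), (263,287) and (370,195). Image right is world -y, so the one farthest to the robot's right is (370,195), which is at (348,277) in the side view. Its black pad is towards image right at (378,192), so box -y is about world -y. The neighbours are the tray (309,215), glue (344,136), faceplate (408,144) and finial (430,187).

```bash
cat > h.py <<'E'
from plant import manip
import cv2,numpy as np
from scipy.spatial.transform import Rotation as R
np.set_printoptions(precision=4,suppress=True)
def ray(n,uv):
    c=manip.calibration(n);K=np.array([[c['fx'],0,c['cx']],[0,c['fy'],c['cy']],[0,0,1.]])
    p=cv2.undistortPoints(np.array(uv,float).reshape(-1,1,2),K,np.array([c['k1'],0,0,0.]))[:,0]
    d=np.c_[p[:,0],-p[:,1],-np.ones(len(p))]@c['cam_to_world'][:3,:3].T
    return c['cam_to_world'][:3,3],d
def onz(n,uv,z):
    o,d=ray(n,uv);return o+d*((z-o[2])/d[:,2])[:,None]
def tool():
    s=manip.state();q=s['tool_rot'];return s,R.from_quat([q[1],q[2],q[3],q[0]])
def rows(target,Rt=None):  # delta in tool axes, cm / deg, from measured pose
    s,r=tool();print('lin cm',r.inv().apply(np.array(target)-s['tool_pos'])*100)
    if Rt is not None: print('rot deg',np.degrees((r.inv()*Rt).as_rotvec()))
E
python3 - <<'E'
from h import *
for n,(x0,y0,x1,y1) in dict(top=(330,150,412,240),side=(285,225,410,330)).items():
    im=cv2.imread(f'pics/{n}0.png')[y0:y1,x0:x1];h=cv2.cvtColor(im,cv2.COLOR_BGR2HSV)
    m=cv2.inRange(h,(14,170,170),(30,255,255))
    cs=max(cv2.findContours(m,cv2.RETR_EXTERNAL,cv2.CHAIN_APPROX_NONE)[0],key=cv2.contourArea)[:,0]+[x0,y0]
    P=onz(n,cs,.07)[:,:2].astype(np.float32); print(n,'flap',cv2.minAreaRect(P))
    hull=np.zeros_like(m);cv2.fillPoly(hull,[cs-[x0,y0]],255)
    d=((h[:,:,2]<110)&(cv2.erode(hull,np.ones((3,3)))>0)).astype(np.uint8)
    k,l,st,ce=cv2.connectedComponentsWithStats(d);i=1+st[1:,4].argmax()
    print('pad',st[i,4],ce[i]+[x0,y0],onz(n,[ce[i]+[x0,y0]],.07))
t=cv2.resize(cv2.imread('pics/top0.png')[140:250,320:450],None,fx=3,fy=3);s=cv2.resize(cv2.imread('pics/side0.png')[220:330,280:410],None,fx=3,fy=3)
cv2.imwrite('pics/c1.png',np.hstack([t,s]))
E
```

```text
top flap ((0.5271786451339722, -0.04404497891664505), (0.12658444046974182, 0.06357814371585846), 22.0369873046875)Traceback (most recent call last):
  File "<stdin>", line 9, in <module>
ValueError: attempt to get argmax of an empty sequence
```

Run:
```python
from h import *
t=cv2.resize(cv2.imread('pics/top0.png')[140:250,320:450],None,fx=3,fy=3);s=cv2.resize(cv2.imread('pics/side0.png')[220:330,280:410],None,fx=3,fy=3)
cv2.imwrite('pics/c1.png',np.hstack([t,s]))
for n,(x0,y0,x1,y1) in dict(top=(330,150,412,240),side=(285,225,410,330)).items():
    im=cv2.imread(f'pics/{n}0.png')[y0:y1,x0:x1];h=cv2.cvtColor(im,cv2.COLOR_BGR2HSV)
    m=cv2.inRange(h,(12,170,150),(32,255,255))
    cs=max(cv2.findContours(m,cv2.RETR_EXTERNAL,cv2.CHAIN_APPROX_NONE)[0],key=cv2.contourArea)
    cs=cv2.convexHull(cs)[:,0]
    P=onz(n,cs+[x0,y0],.07)[:,:2].astype(np.float32); print(n,'flap',cv2.minAreaRect(P))
    hull=np.zeros_like(m);cv2.fillPoly(hull,[cs],255)
    d=((m==0)&(cv2.erode(hull,np.ones((3,3)),iterations=2)>0)).astype(np.uint8)
    k,l,st,ce=cv2.connectedComponentsWithStats(d)
    for i in range(1,k): print('pad',st[i,4],ce[i]+[x0,y0],onz(n,[ce[i]+[x0,y0]],.07))
```

```text
top flap ((0.5277206897735596, -0.04382558912038803), (0.12775388360023499, 0.06357814371585846), 22.0369873046875)
pad 84 [377.8333 192.1667] [[ 0.5348 -0.0624  0.07  ]]
side flap ((0.5269162058830261, -0.04541730135679245), (0.12932653725147247, 0.06732736527919769), 21.806720733642578)
pad 111 [353.7658 274.4595] [[ 0.5354 -0.0644  0.07  ]]
```

View pics/c1.png

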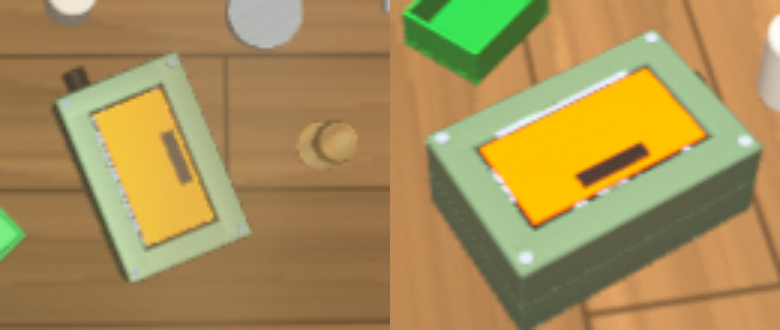

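The crop confirms the choice. The box sits at (370,195) in the top view with its pad on the right (-y) side. Box centre is about (0.527,-0.045) and yaw about 22°. I'll use shut fingers, jaw axis along box x, leaned 30° to -y so the tip corner clears the rim and the open flap.

```bash
cat >> h.py <<'E'
C=np.array([.5273,-.0446,0]);a=np.radians(22);xb=np.array([np.cos(a),np.sin(a),0]);yb=np.array([-xb[1],xb[0],0]);zb=np.array([0,0,1.])
def axes(phi):
    p=np.radians(phi);zt=-np.cos(p)*zb+np.sin(p)*yb;return R.from_matrix(np.c_[xb,np.cross(zt,xb),zt])
def goal(x,y,z,phi):  # low (tool +y) corner of shut tips at box x,y,z in mm
    r=axes(phi);return C+(x*xb+y*yb+z*zb)/1000-r.apply([0,.011,manip.tcp_to_tips]),r
def corner():
    s,r=tool();p=s['tool_pos']+r.apply([0,.011,manip.tcp_to_tips])-C
    zt=r.apply([0,0,1])
    print('corner mm',p@xb*1e3,p@yb*1e3,p[2]*1e3,'tilt',np.degrees(np.arctan2(zt@yb,-zt[2])),'F box',s['contact_force']@np.c_[xb,yb,zb],'t',s['time'],'w',s['gripper_width'])
def plan(*g): 
    corner();t,r=goal(*g);rows(t,r)
E
python3 - <<'E'
from h import *
print(manip.tcp_to_tips)
plan(0,-22,110,30)
E
```

```text
0.022
corner mm -476.38608958899135 -385.62219935488577 230.15453961656934 tilt 0.10760089111304436 F box [-0.6649 -0.1307 -0.3851] t 0.1 w 1.0014076163126233
lin cm [-35.6806 -46.9246  11.8377]
rot deg [ 23.5124 -23.2774 -87.1647]
```

```bash
P='[-36,-47,3]';Q='[23.5,-23.3,-87.2]'; python3 -m pendant '{"linear":[[-35.7,-46.9,2],[-35.7,-46.9,2],[-35.7,-46.9,2],[-35.7,-46.9,2],[-35.7,-46.9,2],[-35.7,-46.9,2],[-35.7,-46.9,2],[-35.7,-46.9,2],[-35.7,-46.9,2],[-35.7,-46.9,2]],"rotation":[[23.5,-23.3,-87.2],[23.5,-23.3,-87.2],[23.5,-23.3,-87.2],[23.5,-23.3,-87.2],[23.5,-23.3,-87.2],[23.5,-23.3,-87.2],[23.5,-23.3,-87.2],[23.5,-23.3,-87.2],[23.5,-23.3,-87.2],[23.5,-23.3,-87.2]],"grip":[1,1,1,1,1,1,1,1,1,1]}'; python3 -c "
from h import *
plan(0,-22,110,30)"
```

```text
time: 0.93
tool_pos: [0.4496, -0.2147, 0.2388]
tool_rot: [-0.205, 0.978, 0.008, -0.04]
contact_force: [1.0, -0.2, -0.4]
gripper_width: 0.002
corner mm -137.9121982541144 -129.16516736478732 214.3147324976843 tilt 23.719557769512626 F box [ 0.8592 -0.608  -0.3591] t 0.9333 w 0.002431404584393347
lin cm [ 9.8763 -9.4201 14.7424]
rot deg [  5.4657  -5.2985 -19.9155]
```

```bash
python3 -m pendant '{"linear":[[3,-4,2],[6,-8,5],[9.9,-9.4,9],[9.9,-9.4,14.7],[9.9,-9.4,14.7],[9.9,-9.4,14.7],[9.9,-9.4,14.7],[9.9,-9.4,14.7],[9.9,-9.4,14.7],[9.9,-9.4,14.7]],"rotation":[[2,-2,-7],[4,-4,-14],[5.5,-5.3,-19.9],[5.5,-5.3,-19.9],[5.5,-5.3,-19.9],[5.5,-5.3,-19.9],[5.5,-5.3,-19.9],[5.5,-5.3,-19.9],[5.5,-5.3,-19.9],[5.5,-5.3,-19.9]],"grip":[1,1,1,1,1,1,1,1,1,1]}'; python3 -c "
from h import *
plan(0,-22,80,30)
t=manip.grab_frame('top')[120:270,290:460];s=manip.grab_frame('side')[180:330,260:430]
cv2.imwrite('pics/c2.png',cv2.resize(np.hstack([t,s]),None,fx=2.3,fy=2.3)[:,:,::-1])"
```

```text
time: 1.77
tool_pos: [0.5378, -0.071, 0.1372]
tool_rot: [-0.252, 0.949, 0.181, -0.047]
contact_force: [0.2, -0.0, 0.9]
gripper_width: -0.004
corner mm -0.14639721090065358 -27.039374267026066 112.63302428170516 tilt 29.752585525441024 F box [ 0.1506 -0.0953  0.934 ] t 1.7667 w -0.004114695645504793
lin cm [0.0108 1.1914 3.0785]
rot deg [ 0.2467 -0.2814 -0.3102]
```

View pics/c2.png

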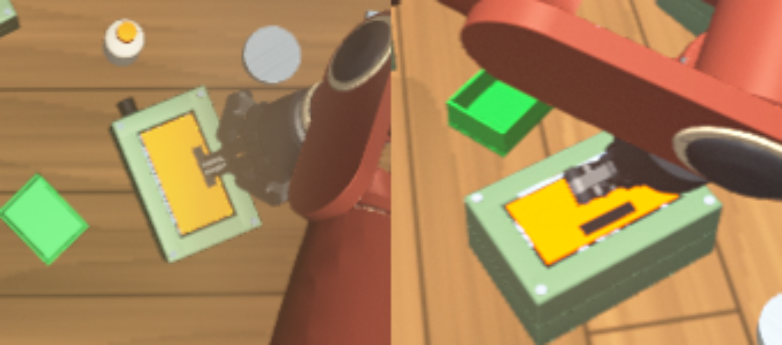

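The tips are centred over the pad and just short of it towards -y. In the left half the fingers are at (205,165), on the pad. Now I'll press slowly.

```bash
python3 -m pendant '{"linear":[[0,0.7,1.5],[0,1.2,3.1],[0,1.45,3.5],[0,1.6,3.8],[0,1.75,4.05],[0,1.9,4.3],[0,2.0,4.5],[0,2.1,4.7],[0,2.15,4.8],[0,2.15,4.8]],"rotation":[[0,0,0],[0,0,0],[0,0,0],[0,0,0],[0,0,0],[0,0,0],[0,0,0],[0,0,0],[0,0,0],[0,0,0]],"grip":[1,1,1,1,1,1,1,1,1,1]}'; python3 -c "
from h import *
corner()"
```

```text
time: 2.7
tool_pos: [0.5354, -0.0648, 0.0852]
tool_rot: [-0.254, 0.949, 0.182, -0.049]
contact_force: [-4.4, -1.1, 9.9]
gripper_width: -0.002
corner mm -0.06916064594238314 -20.316567170729886 60.61344787371711 tilt 29.959575691751464 F box [-4.462   0.6244  9.912 ] t 2.7 w -0.0021662943182172915
```

The force reads 9.9 N at 60.6 mm, so the flap is at the stop. Retreating.

```bash
python3 -m pendant '{"linear":[[0,-0.3,-0.8],[0,-0.6,-3],[0,-1,-6],[0,-1,-9],[0,-1,-10],[0,-1,-10],[0,-1,-10],[0,-1,-10],[0,-1,-10],[0,-1,-10]],"rotation":[[0,0,0],[0,0,0],[0,0,0],[0,0,0],[0,0,0],[0,0,0],[0,0,0],[0,0,0],[0,0,0],[0,0,0]],"grip":[1,1,1,1,1,1,1,1,1,1]}'; python3 -c "
from h import *
corner()
t=manip.grab_frame('top');s=manip.grab_frame('side')
cv2.imwrite('pics/t3.png',t[:,:,::-1]);cv2.imwrite('pics/s3.png',s[:,:,::-1])
cv2.imwrite('pics/c3.png',cv2.resize(np.hstack([t[120:270,290:460],s[180:330,260:430]]),None,fx=2.3,fy=2.3)[:,:,::-1])"
```

```text
time: 3.53
tool_pos: [0.549, -0.1017, 0.1723]
tool_rot: [-0.255, 0.949, 0.181, -0.051]
contact_force: [-0.5, -0.2, -0.6]
gripper_width: 0.0
corner mm -1.3759954388382731 -59.55814066779918 147.76978246000527 tilt 30.081773422018486 F box [-0.5054 -0.0212 -0.5554] t 3.5333 w 0.00038606208622998605
```

View pics/c3.png

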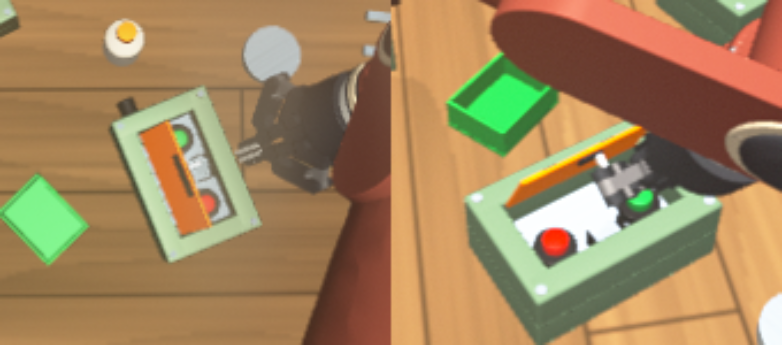

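The flap is open (orange band on the left, outer face towards +y). Green is at about (180,137) in the crop, at the box's +x end, and red at (208,203), at -x. A mask check on green, plus the plan:

```bash
python3 -c "
from h import *
for n,(x0,y0,x1,y1) in dict(top=(360,170,382,190),side=(355,255,385,280)).items():
    im=cv2.imread('pics/%s3.png'%n[0])[y0:y1,x0:x1];h=cv2.cvtColor(im,cv2.COLOR_BGR2HSV)
    v,u=np.where(cv2.inRange(h,(45,150,60),(80,255,255)));p=onz(n,[[u.mean()+x0,v.mean()+y0]],.059)[0]-C
    print(n,len(u),p@xb,p@yb)
plan(42,-11,85,30);plan(42,-11,62,30);plan(42,-11,52,30)"
```

```text
top 0 nan nan
side 60 0.03935113559982435 -0.015293567714632332
corner mm -1.1066375610773427 -60.02593157273435 148.46161488737718 tilt 30.0282239844743 F box [-1.5377  0.2413  0.3835] t 3.6333 w 0.0025682655593651203
lin cm [ 4.2972 -1.0946  7.949 ]
rot deg [-0.0282 -0.0089 -0.3295]
corner mm -1.1066375610773427 -60.02593157273435 148.46161488737718 tilt 30.0282239844743 F box [-1.5377  0.2413  0.3835] t 3.6333 w 0.0025682655593651203
lin cm [4.3035 0.0564 9.9403]
rot deg [-0.0282 -0.0089 -0.3295]
corner mm -1.1066375610773427 -60.02593157273435 148.46161488737718 tilt 30.0282239844743 F box [-1.5377  0.2413  0.3835] t 3.6333 w 0.0025682655593651203
lin cm [ 4.3063  0.5568 10.806 ]
rot deg [-0.0282 -0.0089 -0.3295]<string>:5: RuntimeWarning: Mean of empty slice.
  ret = ret.dtype.type(ret / rcount)
```

```bash
python3 -m pendant '{"linear":[[2.5,-1.1,2],[4.3,-1.1,4.5],[4.3,-1.1,7.9],[4.3,-0.6,8.8],[4.3,-0.2,9.5],[4.3,0.1,10.0],[4.3,0.25,10.27],[4.3,0.4,10.54],[4.3,0.5,10.7],[4.3,0.5,10.7]],"rotation":[[0,0,0],[0,0,0],[0,0,0],[0,0,0],[0,0,0],[0,0,0],[0,0,0],[0,0,0],[0,0,0],[0,0,0]],"grip":[1,1,1,1,1,1,1,1,1,1]}'; python3 -c "
from h import *
corner()
s=manip.grab_frame('side')
cv2.imwrite('pics/c4.png',cv2.resize(s[180:330,260:430],None,fx=3,fy=3)[:,:,::-1])"
```

```text
time: 4.47
tool_pos: [0.5725, -0.0421, 0.0798]
tool_rot: [-0.253, 0.949, 0.181, -0.048]
contact_force: [-0.1, -1.0, 1.3]
gripper_width: -0.003
corner mm 42.823393927932464 -13.21855584532609 55.26001143842517 tilt 29.850810787292474 F box [-0.4325 -0.871   1.2682] t 4.4667 w -0.002740452304907967
```

View pics/c4.png

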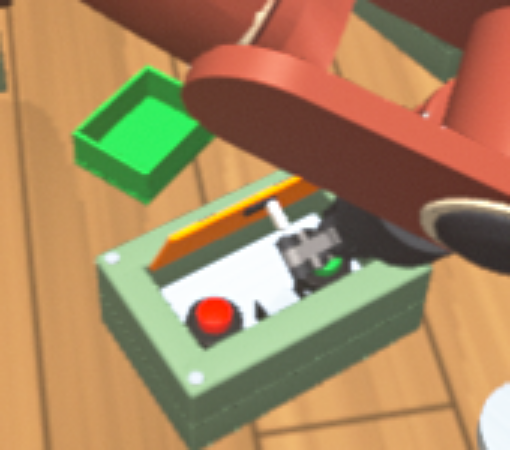

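The fingertips sit on the green button (330,265 in the crop), with the red one well clear. Pressing on down:

```bash
python3 -m pendant '{"linear":[[0,0.05,0.1],[0,0.1,0.18],[0,0.15,0.25],[0,0.2,0.32],[0,0.22,0.38],[0,0.22,0.38],[0,0.22,0.38],[0,0.22,0.38],[0,0.22,0.38],[0,0.22,0.38]],"rotation":[[0,0,0],[0,0,0],[0,0,0],[0,0,0],[0,0,0],[0,0,0],[0,0,0],[0,0,0],[0,0,0],[0,0,0]],"grip":[1,1,1,1,1,1,1,1,1,1]}'; python3 -c "
from h import *
corner()"
```

```text
time: 5.35
tool_pos: [0.5725, -0.0418, 0.0758]
tool_rot: [-0.253, 0.949, 0.182, -0.049]
contact_force: [0.4, -3.9, 7.5]
gripper_width: 0.0
corner mm 42.976216781247956 -12.888948613896103 51.222013550015795 tilt 29.864849199064626 F box [-1.1093 -3.729   7.5139] t 5.35 w 0.00045320141745930375
```

```bash
python3 -m pendant '{"linear":[[0,0.03,0.06],[0,0.07,0.13],[0,0.1,0.17],[0,0.1,0.17],[0,0.1,0.17],[0,0.1,0.17],[0,0.1,0.17],[0,0.1,0.17],[0,0.1,0.17],[0,0.1,0.17]],"rotation":[[0,0,0],[0,0,0],[0,0,0],[0,0,0],[0,0,0],[0,0,0],[0,0,0],[0,0,0],[0,0,0],[0,0,0]],"grip":[1,1,1,1,1,1,1,1,1,1]}'; python3 -c "
from h import *
corner()"
```

```text
time: 6.18
tool_pos: [0.5726, -0.0418, 0.0755]
tool_rot: [-0.254, 0.949, 0.182, -0.049]
contact_force: [-2.9, -3.5, 13.6]
gripper_width: 0.0
corner mm 43.089890359003725 -12.963512855666941 50.956726488552974 tilt 29.92892446551145 F box [-4.0552 -2.1783 13.5599] t 6.1833 w 0.00046874254400635886
```

The force rises sharply, 6 N in 0.3 mm, so the button is bottomed. Retreating and planning the move over the flap.

```bash
python3 -m pendant '{"linear":[[0,-0.3,-0.5],[0,-0.3,-2],[0,-0.3,-5],[0,-0.3,-8],[0,-0.3,-12],[0,-0.3,-12],[0,-0.3,-12],[0,-0.3,-12],[0,-0.3,-12],[0,-0.3,-12]],"rotation":[[0,0,0],[0,0,0],[0,0,0],[0,0,0],[0,0,0],[0,0,0],[0,0,0],[0,0,0],[0,0,0],[0,0,0]],"grip":[1,1,1,1,1,1,1,1,1,1]}'; python3 -c "
from h import *
t=manip.grab_frame('top');s=manip.grab_frame('side')
cv2.imwrite('pics/c5.png',cv2.resize(np.hstack([t[120:270,290:460],s[180:330,260:430]]),None,fx=2.3,fy=2.3)[:,:,::-1])
plan(0,-30,180,15);plan(0,45,165,15);plan(0,45,116,15)"
```

```text
time: 7.02
tool_pos: [0.5918, -0.0935, 0.176]
tool_rot: [-0.255, 0.948, 0.181, -0.051]
contact_force: [-0.9, -0.3, -0.5]
gripper_width: -0.002
corner mm 41.68296222278315 -68.25532094419489 151.97707464611315 tilt 30.06038719943493 F box [-0.0232  0.5495  0.8792] t 7.1167 w 0.0006780511671235688
lin cm [-4.2067 -5.2239 -0.1458]
rot deg [-15.0603   0.0708  -0.3324]
corner mm 41.68296222278315 -68.25532094419489 151.97707464611315 tilt 30.06038719943493 F box [-0.0232  0.5495  0.8792] t 7.1167 w 0.0006780511671235688
lin cm [ -4.2382 -10.9636   4.9093]
rot deg [-15.0603   0.0708  -0.3324]
corner mm 41.68296222278315 -68.25532094419489 151.97707464611315 tilt 30.06038719943493 F box [-0.0232  0.5495  0.8792] t 7.1167 w 0.0006780511671235688
lin cm [-4.2218 -8.5092  9.1502]
rot deg [-15.0603   0.0708  -0.3324]
```

View pics/c5.png

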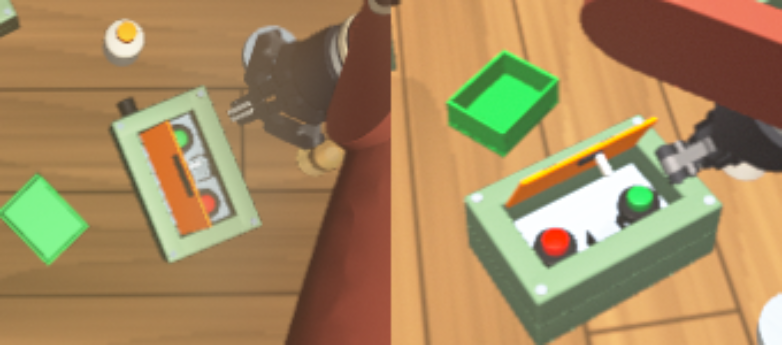

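The flap is still open, green and red are both out, and nothing has shifted. Moving over to the +y side of the flap:

```bash
python3 -m pendant '{"linear":[[-2,-3,-0.5],[-4.2,-5.2,-0.1],[-4.2,-8,2],[-4.2,-11,4.9],[-4.2,-11,4.9],[-4.2,-11,4.9],[-4.2,-10,6.5],[-4.2,-8.5,9.1],[-4.2,-8.5,9.1],[-4.2,-8.5,9.1]],"rotation":[[-5,0,0],[-10,0,0],[-15,0,0],[-15,0,0],[-15,0,0],[-15,0,0],[-15,0,0],[-15,0,0],[-15,0,0],[-15,0,0]],"grip":[1,1,1,1,1,1,1,1,1,1]}'; python3 -c "
from h import *
t=manip.grab_frame('top');s=manip.grab_frame('side')
cv2.imwrite('pics/c6.png',cv2.resize(np.hstack([t[120:270,290:460],s[180:330,260:430]]),None,fx=2.3,fy=2.3)[:,:,::-1])
corner();s,r=tool();r52=52
for th in (1.15,1,.85,.7,.55,.4,.25,.1,0,-.07,-.145,-.18):
    g,q=goal(0,33-r52*np.cos(th)+2*np.sin(th),66.5+r52*np.sin(th)+2*np.cos(th),15)
    print(th,r.inv().apply(g-s['tool_pos'])*100)
"
```

```text
time: 7.95
tool_pos: [0.509, 0.0003, 0.1401]
tool_rot: [-0.129, 0.974, 0.186, -0.027]
contact_force: [-0.5, 0.5, 0.9]
gripper_width: 0.003
corner mm 1.4187592855364901 42.564381089194306 118.68251711629466 tilt 14.908995827431326 F box [0.0219 0.0909 0.6793] t 8.05 w -0.00205992931771692
1.15 [-0.1275  2.9052 -0.3705]
1 [-0.123   3.6699 -0.2177]
0.85 [-0.1188  4.4032  0.0476]
0.7 [-0.1151  5.0886  0.4195]
0.55 [-0.1118  5.7108  0.8897]
0.4 [-0.1092  6.2557  1.4475]
0.25 [-0.1072  6.7111  2.0806]
0.1 [-0.1059  7.0669  2.7746]
0 [-0.1054  7.2446  3.2634]
-0.07 [-0.1052  7.3395  3.615 ]
-0.145 [-0.1053  7.4136  3.9981]
-0.18 [-0.1053  7.4383  4.1786]
```

View pics/c6.png

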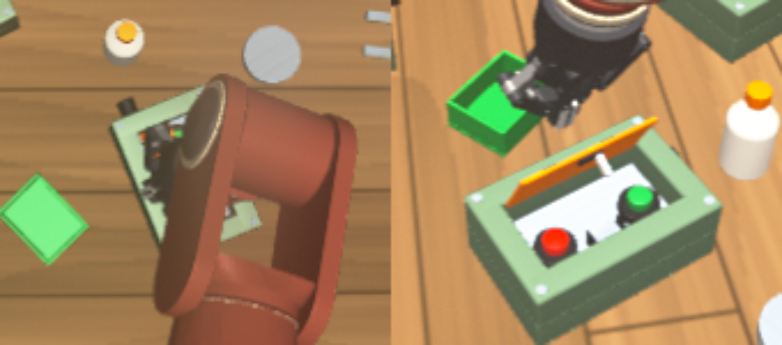

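The fingers are behind the open flap on its +y side. Swinging it down along the arc:

```bash
python3 -m pendant '{"linear":[[0,1.5,-0.4],[0,2.5,-0.4],[-0.1,2.9,-0.37],[-0.1,3.7,-0.22],[-0.1,4.4,0.05],[-0.1,5.1,0.42],[-0.1,5.7,0.89],[-0.1,6.26,1.45],[-0.1,6.71,2.08],[-0.1,7.07,2.77]],"rotation":[[0,0,0],[0,0,0],[0,0,0],[0,0,0],[0,0,0],[0,0,0],[0,0,0],[0,0,0],[0,0,0],[0,0,0]],"grip":[1,1,1,1,1,1,1,1,1,1]}'; python3 -c "
from h import *
plan(0,-20,68.5,15);plan(0,-20,60.5,15)
s=manip.grab_frame('side')
cv2.imwrite('pics/c7.png',cv2.resize(s[180:330,260:430],None,fx=3,fy=3)[:,:,::-1])
"
```

```text
time: 8.88
tool_pos: [0.5317, -0.0567, 0.0959]
tool_rot: [-0.128, 0.974, 0.186, -0.025]
contact_force: [0.5, 0.6, 2.6]
gripper_width: -0.003
corner mm -0.4925952656490586 -17.838172299443638 71.83506469975946 tilt 14.95549942084576 F box [0.6809 0.4082 2.5929] t 8.8833 w -0.0029097324836916075
lin cm [0.0453 0.2964 0.2656]
rot deg [ 0.0444 -0.019  -0.3307]
corner mm -0.4925952656490586 -17.838172299443638 71.83506469975946 tilt 14.95549942084576 F box [0.6809 0.4082 2.5929] t 8.8833 w -0.0029097324836916075
lin cm [0.0462 0.5028 1.0385]
rot deg [ 0.0444 -0.019  -0.3307]
```

View pics/c7.png

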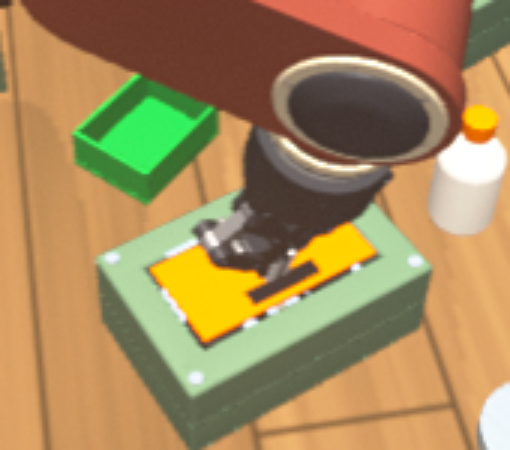

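The flap is nearly closed, with the fingertips on it next to the pad (283,270). Now I'll press in slowly to the stop.

```bash
python3 -m pendant '{"linear":[[0,0.15,0.15],[0,0.3,0.27],[0,0.35,0.4],[0,0.4,0.55],[0,0.43,0.7],[0,0.46,0.85],[0,0.5,0.97],[0,0.5,1.07],[0,0.5,1.12],[0,0.5,1.12]],"rotation":[[0,0,0],[0,0,0],[0,0,0],[0,0,0],[0,0,0],[0,0,0],[0,0,0],[0,0,0],[0,0,0],[0,0,0]],"grip":[1,1,1,1,1,1,1,1,1,1]}'; python3 -c "
from h import *
corner()"
```

```text
time: 9.77
tool_pos: [0.5325, -0.0585, 0.0857]
tool_rot: [-0.127, 0.974, 0.187, -0.025]
contact_force: [-2.7, -0.4, 7.0]
gripper_width: 0.001
corner mm -0.4215402291824049 -19.85829973622851 61.65745651102747 tilt 14.925009417880206 F box [-2.6906  0.6623  7.0008] t 9.7667 w 0.0007382834635894619
```

```bash
python3 -m pendant '{"linear":[[0,0.02,0.05],[0,0.03,0.1],[0,0.04,0.15],[0,0.05,0.2],[0,0.05,0.2],[0,0.05,0.2],[0,0.05,0.2],[0,0.05,0.2],[0,0.05,0.2],[0,0.05,0.2]],"rotation":[[0,0,0],[0,0,0],[0,0,0],[0,0,0],[0,0,0],[0,0,0],[0,0,0],[0,0,0],[0,0,0],[0,0,0]],"grip":[1,1,1,1,1,1,1,1,1,1]}'; python3 -c "
from h import *
corner()"
```

```text
time: 10.6
tool_pos: [0.5327, -0.0586, 0.0855]
tool_rot: [-0.128, 0.974, 0.187, -0.025]
contact_force: [-7.5, -0.3, 15.9]
gripper_width: -0.0
corner mm -0.27750108805062457 -19.90689622236171 61.44071588729856 tilt 14.963370742506285 F box [-7.0919  2.5713 15.9036] t 10.6 w -0.00040154908201286293
```

The press is hard on the stop: 9 N more in 0.2 mm. Lifting off, gently at first, then up and towards -y.

```bash
python3 -m pendant '{"linear":[[0,-0.1,-0.4],[0,-0.2,-1.0],[0,-0.4,-2],[0,-0.4,-5],[0,-0.4,-9],[0,-0.4,-13],[0,-0.4,-15],[0,-0.4,-15],[0,-0.4,-15],[0,-0.4,-15]],"rotation":[[0,0,0],[0,0,0],[0,0,0],[0,0,0],[0,0,0],[0,0,0],[0,0,0],[0,0,0],[0,0,0],[0,0,0]],"grip":[1,1,1,1,1,1,1,1,1,1]}'; python3 -c "
from h import *
corner()
t=manip.grab_frame('top');s=manip.grab_frame('side')
cv2.imwrite('pics/c8.png',cv2.resize(np.hstack([t[100:270,280:460],s[180:350,260:440]]),None,fx=2.2,fy=2.2)[:,:,::-1])"
```

```text
time: 11.43
tool_pos: [0.5447, -0.0904, 0.2274]
tool_rot: [-0.128, 0.974, 0.186, -0.026]
contact_force: [-0.5, -0.3, -0.1]
gripper_width: 0.001
corner mm -1.095430701629896 -53.87435140884538 203.33287114792017 tilt 14.992120529981072 F box [-0.631  -0.1089 -0.0938] t 11.4333 w 0.0005873747513797236
```

View pics/c8.png

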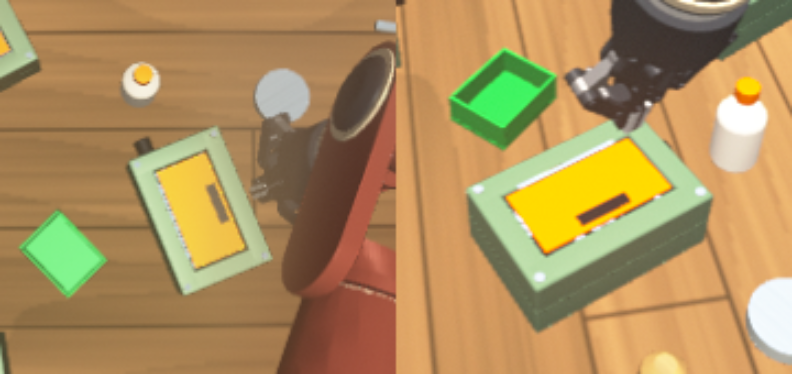

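The flap is shut flush, as it was at the start (orange face at (590,195) in the side view). The arm is clear, and the tray, glue, faceplate and finial stand where they were. Handing in.

```bash
python3 -c "
from plant import manip
print(manip.job_done())"
```

```text
the job is handed in; nothing more can be done
None
```

I switched on the dust extractor at the box farthest to the robot's right, and the flap is shut again. The job was handed in at about 11.5 s of robot time.

1. **Opening the flap:** I pressed the pad to the stop at about 10 N, and the flap popped open.
2. **Green button:** I pushed it down until the force rose sharply, to 13.6 N with almost no further travel. It came back out when released.
3. **Closing the flap:** I swung the flap over from its +y side and pressed it to the stop at about 16 N. It stayed flush after I lifted off.

**Last checks:**
- The final pictures show the flap flush and the arm clear of everything. The tray, glue, faceplate and finial look unmoved.
- The force reading at the end was about 0, and the red button was never touched.
- Both buttons were seen out before the flap was closed, not after, because the shut flap covers them.

**What disagreed or failed:**
- Contact heights read 1 to 2 mm below nominal, which is within the calibration error.
- The top-view colour mask for the green button found nothing. The side view put it about 6 mm off its nominal spot, because the gripper partly hid it, so I aimed close to the nominal position.

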